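Lay the rinse bottle over in its tipping stand

TASK

The plastic rinse bottle is standing on the bench. Slide or set it upright into the cradle of the bottle tipping stand, its foot on the toe plate and its side against the two back bars, then gently swing cradle and bottle over together, right down onto the rest bar, so that the bottle stays lying on its side there with its nozzle over the beaker. Do not knock the bottle over on the bench, do not let the cradle slam, and leave the beaker, the brown reagent bottle and the clamp boss where they are.

Things in the scene. Friction and masses are not known exactly. Their poses are not given: they have to be found in the camera images.
- bottle_mid (a point): White loose bottle, 0.35 to 0.65 kg, upright; this point is on its axis 80 mm above its underside, z from foot to nozzle. Body 76 mm in diameter up to 134 mm, shoulder to 149, grey cap 53 mm in diameter from 150 to 172, nozzle to 205 mm. Round: its turn about z is free. Friction on the bench about 0.6: pushed below 50 mm it slides, pushed high up it topples.
- stand: Steel tipping stand fixed to the bench, 170 mm long (x), 180 wide (y). Origin on the bench under the pivot axis. +x is the way it tips; the bottle comes in from the -x side along y = 0, between floor tubes 16 mm high (inner faces y = +-55 mm, from x = -85 on). Posts and black knobs at y = +-57 to +-89, up to 97 mm high. Rest bar across it at x = 45 mm, 49 mm high.
- cradle (a joint): Cradle's angle, rad: 0 upright (start), 1.571 down on the rest bar (hard stop), bottle level. Its top moves to the stand's +x. Stiff pivot (0.2 N m friction): it stays at whatever angle it is left. A push of 3 to 8 N square to the bottle's upper body swings it, level at first, at the end straight down. A quarter turn in under half a second is slamming.
- stand_pivot (a point): Middle of the cradle's pivot axis, 75 mm above the stand's origin; the axis runs along this point's y (level); axes as the stand's.
- cradle_seat (a point): Where bottle_mid lies once the bottle is fully seated; turns with the cradle (z along the bottle, x towards the back bars). Upright: 15 mm to -x of the pivot, 84 mm above the bench. Toe plate (102 mm wide, bevelled lip at stand x = -85 mm) 80 mm below it, 3.5 mm above the bench; two round back bars 48 mm apart, 142 mm high, centre the bottle; side plates 94 mm apart.
- beaker: Glass beaker, 53 mm in diameter at the rim, 62 mm high, standing loose beyond the stand's +x end, where the nozzle will come to hang about 20 mm above its rim. Origin at the centre of its underside. Not to be moved.
- reagent: Brown glass reagent bottle with a black cap, 52 mm in diameter, 115 mm high, standing loose. Origin at the centre of its underside. Not to be moved.
- boss: Loose grey clamp boss (lab clamp block) with a black screw knob, about 86 x 55 x 26 mm, lying on the bench. Origin at the centre of its underside. Not to be moved.
Not all that is in view belongs to the job. Of the things that look like the stand, the middle-sized one is meant.

How it is judged (in metres and radians):
On the way:
1. the bottle stands upright in the upright cradle, its foot on the toe plate, against the back bars (value of joint cradle below 0.2 rad and x of bottle_mid in the frame of cradle_seat between -0.015 and 0.012 m and y of bottle_mid in the frame of cradle_seat between -0.012 and 0.012 m and z of bottle_mid in the frame of cradle_seat below 0.012 m and angle between the z axis of bottle_mid and the z axis of cradle_seat, either way round below 0.15 rad), for 0.2 s.
At the end, for the whole second after the job is handed in: Cradle at 1.48 rad or more (stop 1.571), bottle at rest on its side in it: bottle_mid within 12 mm of cradle_seat across the bottle and -6 to +15 mm along it (foot on the toe plate), axes within 0.12 rad; beaker within 10 mm, reagent bottle and clamp boss within 15 mm of their starts (value of joint cradle above 1.48 rad and x of bottle_mid in the frame of cradle_seat between -0.012 and 0.012 m and y of bottle_mid in the frame of cradle_seat between -0.012 and 0.012 m and z of bottle_mid in the frame of cradle_seat between -0.006 and 0.015 m and angle between the z axis of bottle_mid and the z axis of cradle_seat, either way round below 0.12 rad and linear speed of bottle below 0.02 m/s and velocity of joint cradle below 0.05 rad/s and distance of beaker from where it was at the start of the episode below 0.01 m and distance of each of reagent, boss from where it was at the start of the episode below 0.015 m); the robot touches nothing.
It fails at once if the bottle is knocked over outside the cradle (leaning more than 0.6 rad) (angle between bottle_mid's own z axis and vertical above 0.6 rad and distance between bottle_mid and cradle_seat above 0.05 m).
It fails at once if the cradle slams over (faster than 4 rad/s) (velocity of joint cradle above 4 rad/s or velocity of joint cradle below -4 rad/s).
It fails at once if the beaker, the reagent bottle or the clamp boss is shifted by more than 30 mm (distance of any of beaker, reagent, boss from where it was at the start of the episode above 0.03 m).
It also fails if it takes over 61 s, if anything falls off the work surface, if the arm or the gripper's body presses on something with over 40 N, if the wrist force passes 120 N, or if a joint passes its speed limit or range.

ROBOT

A 6-joint arm with a two-finger parallel gripper is mounted at the origin on the work surface. World frame = base frame: x ahead of the robot, y to its left, z up, the work surface at z = 0. Lengths are in mm, angles in degrees, forces in N, time in s.
With the tool pointing down it reaches from about 300 to 850 mm from the base axis. Payload 4.2 kg.
Tool frame: the origin (TCP) lies midway between the tips of the shut fingers; the grasp point (between the pads) lies 19 mm behind it (env.tcp_to_grasp is the distance from the TCP to the grasp point, in mm); z points along the fingers, x is the direction in which the jaws open and shut, and the axes are right-handed (so a half turn about z gives the same grasp; the last joint's range is limited). The gripper opens to 91 mm and grips with 3 to 60 N. Pads are 32 mm wide; open, the fingers measure 118 mm over their backs; the gripper's body (76 mm by 178 mm) begins 60 mm behind the grasp point.
Start: joints at [-1.146, 18.312, 89.639, -0, 72.044, -1.146], TCP at [575.016, 0, 213.976] pointing down, gripper open.
Joint ranges: [-177.97, 177.97], [-48.28, 115.42], [12.27, 149.76], [-77.06, 257.06], [2.81, 150.46], [-146.56, 146.56]. Speed limits (degrees/s): [147.25, 147.25, 180, 180, 180, 180].

INTERFACE

Orientations are given as [roll, pitch, yaw] about the fixed x, y, z axes, in that order (R = Rz(yaw) Ry(pitch) Rx(roll)).
In Python, from workcell import env gives the robot as it stands.
- The arm moves only by the tool drive_tool, never from a script. Its argument "motion" is a list of rows, each a list of 2 entries, a list of its own where there are three numbers: the shift along the world's x, y, z in m, then the turn, a rotation vector about the world's x, y, z in rad. In form: [[[dx, dy, dz], [wx, wy, wz]], ...]. A call has exactly 10 rows; each row shifts and turns the commanded pose from where the row before left it; what a row does not reach is not made up. A row lasts 1/12 s, in which the tool goes at most 41.7 mm and 7.16 degrees, less where a joint would pass 70% of its speed; a pose out of reach is approached as far as the arm can. A call is refused whole if a number of a shift passes 0.0417 or a number of a turn 0.125, either way. A call with a gripper value outside its range is refused whole. "claw" is the opening, from 0 (shut) to 1 (fully open), set as the call begins (left out, the last holds). The fingers move at their own pace and stop on an object; "force" is the grip in N (left out, the last holds). Time passes only in rows, so rows that do not move let the fingers close, or fill a call up. It gives the time, the measured TCP pose, the force and the opening at its end, in the units of the state.
- env.state(): the state, without advancing time (a new reading comes with each control period).
- env.grab_frame(name): name is "scene" or "side" or "wrist"; returns the picture (480x640x3 uint8, red, green, blue); there is no depth.
- env.camera_params(name): a dict with "fov_y" (degrees; the focal length in pixels is half the picture's height over the tangent of half this angle, whatever the lens; pixels are square), "cx", "cy" (the principal point, pixels), "pose" (4x4, takes a point from camera to world coordinates). Camera axes: x right, y down, z forward; pixel columns grow to the right and rows downward; lengths in mm; the calibration is good to about 2 mm. The wrist camera is an equidistant fisheye: a pixel r from the principal point sees the ray r / f radians off the axis. A picture is of the moment at which its call begins: read the wrist's pose just before it. camera_params takes no time and is no camera call; for the wrist camera it gives the pose at the moment of the call.
- env.job_done(): hands the job in, once; it reports no verdict.
The state is a dict: "time_s": time; "qpos": joint angles; "qvel": joint speeds; "effort": joint torques, N m; "ee_pos": TCP position; "ee_rot": TCP orientation; "force": force on the tool from outside, world axes, zero at the start; "torque": the same for the moment, N m; "gripper_width": finger opening in mm.
Only numpy, scipy, OpenCV 4.12 (cv2) and the standard library are available. Lean on these libraries where they do the work, as an engineer would, in place of code of your own. Each camera call takes 0.05 s, during which the arm holds its last target.

## Working session

There is one attempt and no reset: what is moved stays moved. The work goes in short steps, Python scripts to look and compute and a tool call to move; the robot and the scene stay as the last step left them, time stands still between calls to the robot, and variables do not carry over. Pictures are saved under pics/ and viewed, and the job is handed in when it is done.

Besides the shell and the picture viewer there is one more tool, called as name(argument=value, ...), one argument or row to a line, values as JSON. drive_tool: Moves the arm, as the interface text tells. Its arguments: {"type":"object","properties":{"motion":{"type":"array","items":{"type":"array"}},"claw":{"type":"number"},"force":{"type":"number"}},"required":["motion"]}

```bash
mkdir -p pics; ls; python3 - <<'E'
from workcell import env
import cv2
for n in ["scene","side","wrist"]:
    p=env.camera_params(n); f=env.grab_frame(n)
    cv2.imwrite(f"pics/{n}0.png",f[:,:,::-1]); print(n,p["fov_y"],p["cx"],p["cy"],p["pose"].round(3).tolist() if hasattr(p["pose"],"round") else p["pose"])
print(env.state())
E
```

```text
pics
scene 52.22505320817008 311.50736102323344 234.55600164571433 [[-0.489, 0.528, -0.694, 1105.255], [0.872, 0.307, -0.381, 367.517], [0.012, -0.792, -0.611, 546.775], [0.0, 0.0, 0.0, 1.0]]
side 56.91125826740922 321.1730998965495 237.3672508093228 [[0.996, -0.069, 0.058, 502.518], [-0.088, -0.608, 0.789, -583.528], [-0.019, -0.791, -0.611, 593.294], [0.0, 0.0, 0.0, 1.0]]
wrist 65.70646984690485 321.1849653937885 236.85276684611918 [[1.0, 0.0, 0.0, 574.763], [0.0, -0.967, -0.254, 71.183], [0.0, 0.254, -0.967, 384.631], [0.0, 0.0, 0.0, 1.0]]
{'time_s': 0.15, 'qpos': array([-1.14442364e+00,  1.83428829e+01,  8.96901248e+01,  1.71191014e-04,
        7.20430085e+01, -1.14529642e+00]), 'qvel': array([ 0.06793883, -0.14904786, -0.28539153,  0.00689687,  0.06760271,
        0.0123247 ]), 'effort': array([-5.72294630e-04, -4.12774551e+01, -2.32154489e+01,  7.26667210e-02,
        4.33494255e-02, -9.00343002e-05]), 'ee_pos': array([5.74626217e+02, 2.41606693e-02, 2.13318386e+02]), 'ee_rot': array([-1.79998318e+02,  7.59977007e-02,  8.21012710e-04]), 'force': array([-0.42078607,  0.6220179 , -0.06051334]), 'torque': array([0.02978576, 0.01452066, 0.01430756]), 'gripper_width': 90.96846685424961}
```

View pics/scene0.png

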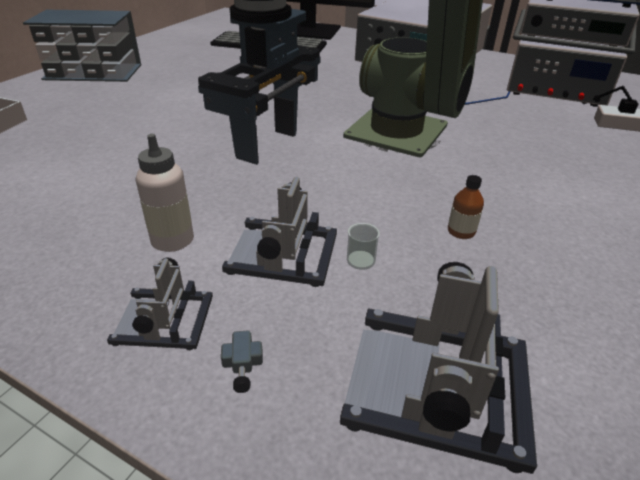

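View pics/side0.png

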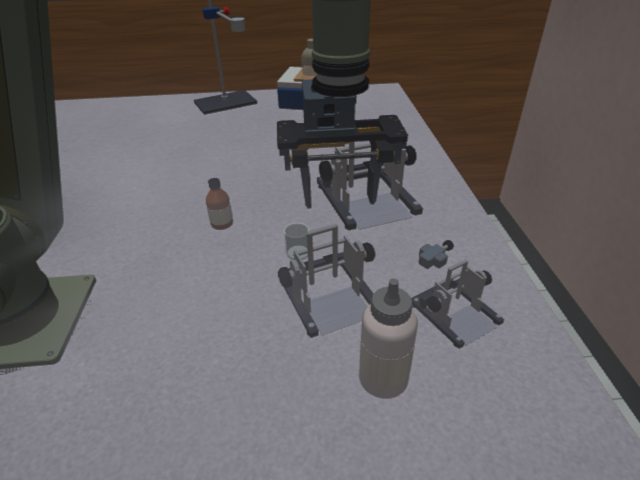

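View pics/wrist0.png

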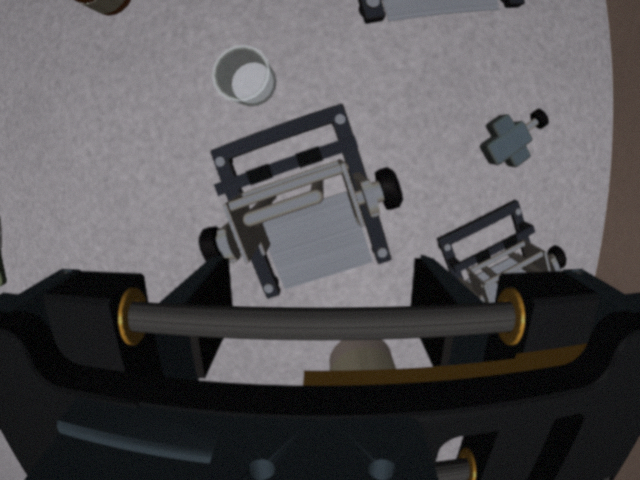

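The side view has the bottle at (388,345), with the middle-sized stand behind it at (325,280). The wrist view shows that stand from above, its corner caps at (221,161), (340,119), (382,253) and (269,289). Next I'll cast rays.

```bash
cat > h.py <<'E'
import numpy as np, cv2
from workcell import env
def ray(n,u,v,P=None):
    p=P or env.camera_params(n); f=240/np.tan(np.radians(p["fov_y"]/2)); T=np.array(p["pose"])
    x,y=u-p["cx"],v-p["cy"]
    if n=="wrist":
        r=np.hypot(x,y); t=r/f; d=np.array([np.sin(t)*x/max(r,1e-9),np.sin(t)*y/max(r,1e-9),np.cos(t)])
    else: d=np.array([x/f,y/f,1.]); d/=np.linalg.norm(d)
    return T[:3,3],T[:3,:3]@d
def plane(n,u,v,z,P=None):
    o,d=ray(n,u,v,P); return o+d*(z-o[2])/d[2]
def tri(*obs):
    A=np.zeros((3,3));b=np.zeros(3)
    for n,u,v in obs:
        o,d=ray(n,u,v); M=np.eye(3)-np.outer(d,d); A+=M;b+=M@o
    X=np.linalg.solve(A,b); 
    return X
def proj(n,X):
    p=env.camera_params(n); f=240/np.tan(np.radians(p["fov_y"]/2)); T=np.array(p["pose"])
    c=T[:3,:3].T@(np.array(X)-T[:3,3])
    if n=="wrist":
        r=np.hypot(c[0],c[1]);t=np.arctan2(r,c[2]);return p["cx"]+f*t*c[0]/r,p["cy"]+f*t*c[1]/r
    return p["cx"]+f*c[0]/c[2],p["cy"]+f*c[1]/c[2]
E
python3 - <<'E'
from h import *
P=env.camera_params("wrist")
c=[plane("wrist",*q,16,P) for q in [(221,161),(340,119),(382,253),(269,289)]]
for a in c: print(a.round(1))
print([np.linalg.norm(c[i]-c[(i+1)%4]).round(1) for i in range(4)])
for z in (200,205): print(z,plane("scene",153,137,z).round(1),plane("side",393,281,z).round(1))
print("tri",tri(("scene",153,137),("side",393,281)).round(1))
for n in ("scene","side"):
    f=cv2.imread(f"pics/{n}0.png"); 
    x,y=(110,110) if n=="scene" else (330,260)
    cv2.imwrite(f"pics/{n}_c.png",cv2.resize(f[y:y+150,x:x+200],None,fx=4,fy=4,interpolation=2))
x,y=190,90; f=cv2.imread("pics/wrist0.png"); cv2.imwrite("pics/w_c.png",cv2.resize(f[20:320,190:410],None,fx=2,fy=2,interpolation=2))
f=cv2.imread("pics/scene0.png"); cv2.imwrite("pics/s_c.png",cv2.resize(f[160:310,200:400],None,fx=4,fy=4,interpolation=2))
E
```

```text
[473.7  53.6  16. ]
[593.4  93.5  16. ]
[638.7 -43.2  16. ]
[518.6 -83.9  16. ]
[np.float64(126.1), np.float64(144.0), np.float64(126.8), np.float64(144.6)]
200 [ 618.3 -182.6  200. ] [ 623.4 -177.5  200. ]
205 [ 625.3 -174.6  205. ] [ 621.8 -182.7  205. ]
tri [ 622.2 -179.2  202.2]
```

View pics/scene_c.png

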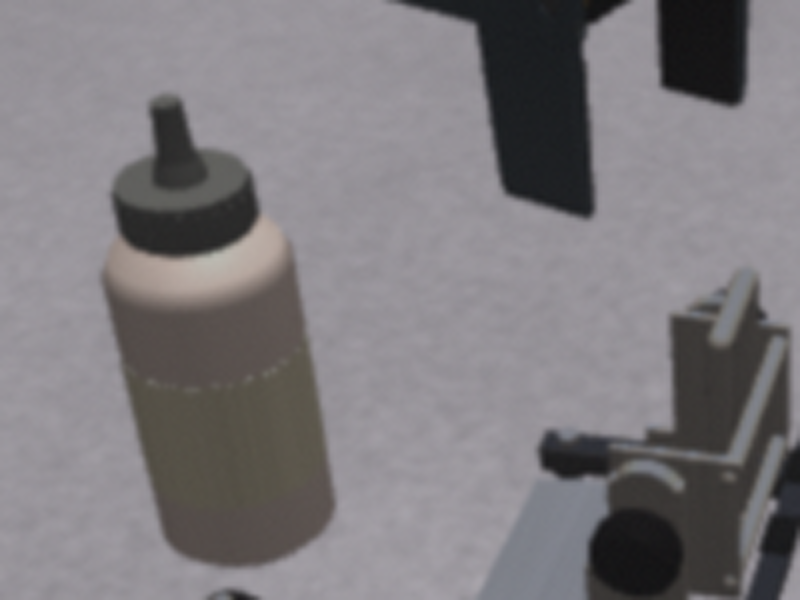

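View pics/side_c.png

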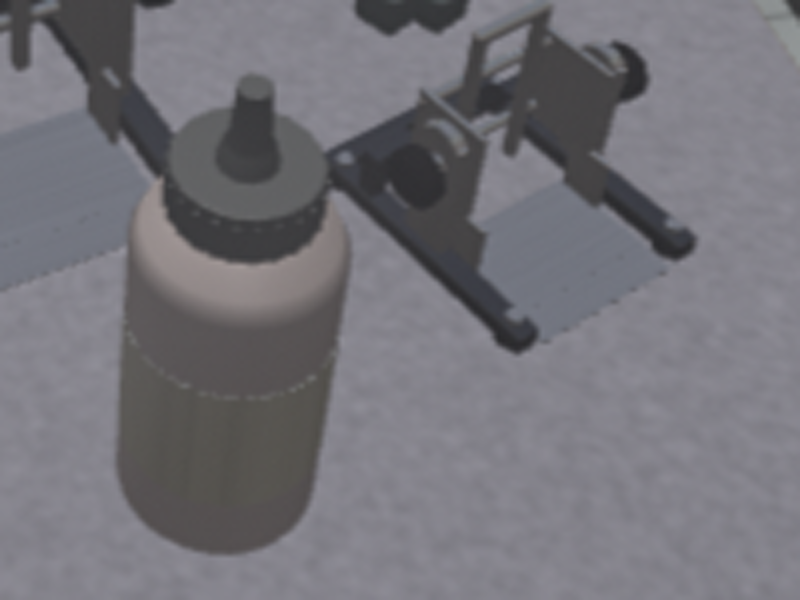

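View pics/w_c.png

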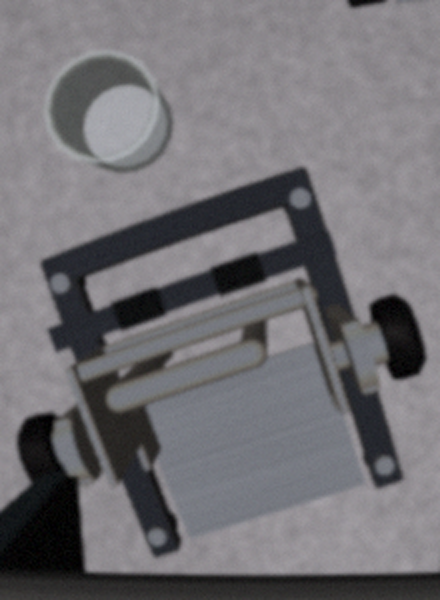

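View pics/s_c.png

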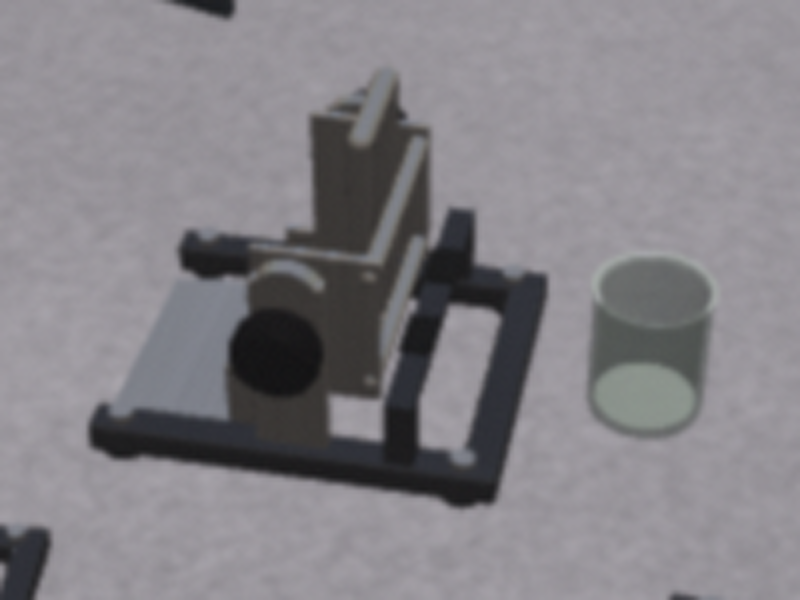

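```bash
python3 - <<'E'
from h import *
print("cap",plane("scene",155.8,155.8,172).round(1),plane("side",392.3,300.8,172).round(1),tri(("scene",155.8,155.8),("side",392.3,300.8)).round(1))
# silhouette mid-lines of foot: lowest point of foot circle = nearest to cam
print("foot low", plane("scene",110+235/4,110+565/4,0).round(1), plane("side",330+222/4,260+553/4,0).round(1))
c=np.array([[473.7,53.6],[593.4,93.5],[638.7,-43.2],[518.6,-83.9]]);o=c.mean(0);ex=c[0]+c[1]-c[2]-c[3];ex/=np.linalg.norm(ex)
ey2=c[0]+c[3]-c[1]-c[2];ey2/=np.linalg.norm(ey2)
print(o,ex,ey2,np.degrees(np.arctan2(-ex[0],ex[1])),np.degrees(np.arctan2(-ey2[1],-ey2[0])))
ey=np.array([-ex[1],ex[0]])
def st(p): d=np.array(p[:2])-o; return (d@ex).round(1),(d@ey).round(1)
for nm,q,z in [("restbar",(281,171),49),("lipL",(190+195/2,20+535/2),3.5),("lipR",(190+365/2,20+483/2),3.5),("beaker rim",(190+105/2,20+110/2),62),("beaker base",(190+125/2,20+125/2),0),("topbar L",(190+85/2,20+370/2),142),("topbar R",(190+300/2,20+290/2),142)]:
    p=plane("wrist",*q,z); print(nm,p.round(1),st(p))
s=lambda u,v:(200+u/4,160+v/4)
for nm,q,z in [("a",s(122,410),16),("b",s(462,458),16),("c",s(515,272),16),("d",s(208,235),16),("knob",s(277,352),75),("beakrim",s(654,290),62)]:
    p=plane("scene",*q,z); print(nm,p.round(1),st(p))
for X in [(622,-179)]: print("bottle",st(X))
E
```

```text
cap [ 625.2 -177.1  172. ] [ 623.  -185.4  172. ] [ 622.9 -181.5  169. ]
foot low [ 650.  -165.3    0. ] [ 619.4 -218.     0. ]
[556.1   5. ] [-0.31248382  0.94992308] [-0.94788977 -0.31859848] 18.208980662520922 18.578187973290312
restbar [538.6  44.6  49. ] (np.float64(43.1), np.float64(4.3))
lipL [537.6 -87.1   3.5] (np.float64(-81.7), np.float64(46.3))
lipR [630.8 -56.7   3.5] (np.float64(-81.9), np.float64(-51.7))
beaker rim [506.7 131.6  62. ] (np.float64(135.7), np.float64(7.4))
beaker base [504.2 134.5   0. ] (np.float64(139.2), np.float64(8.8))
topbar L [515.1  29.6 142. ] (np.float64(36.2), np.float64(31.3))
topbar R [587.2  55.8 142. ] (np.float64(38.5), np.float64(-45.4))
a [634.5 -42.2  16. ] (np.float64(-69.3), np.float64(-59.7))
b [590.   93.3  16. ] (np.float64(73.3), np.float64(-59.8))
c [469.   53.8  16. ] (np.float64(73.6), np.float64(67.5))
d [515.2 -82.1  16. ] (np.float64(-70.0), np.float64(66.1))
knob [630.2  34.   75. ] (np.float64(4.4), np.float64(-79.5))
beakrim [506.4 135.8  62. ] (np.float64(139.8), np.float64(6.3))
bottle (np.float64(-195.4), np.float64(-5.1))
```

drive_tool(
  motion=[
    [[0.0075,-0.0265,0.018],[0,0,0.0318]],
    [[0.0075,-0.0265,0.018],[0,0,0.0318]],
    [[0.0075,-0.0265,0.018],[0,0,0.0318]],
    [[0.0075,-0.0265,0.018],[0,0,0.0318]],
    [[0.0075,-0.0265,0.018],[0,0,0.0318]],
    [[0.0075,-0.0265,0],[0,0,0.0318]],
    [[0.0075,-0.0265,0],[0,0,0.0318]],
    [[0.0075,-0.0265,0],[0,0,0.0318]],
    [[0.0075,-0.0265,0],[0,0,0.0318]],
    [[0.0075,-0.0265,0],[0,0,0.0318]],
  ],
)

```text
time_s: 0.98
ee_pos: [650.1, -266.3, 303.5]
ee_rot: [-180.0, 0.0, 18.3]
force: [-1.1, 0.6, -0.5]
gripper_width: 90.8
```

drive_tool(
  motion=[
    [[0,0,0],[0,0,0]],
    [[0,0,0],[0,0,0]],
    [[0,0,0],[0,0,0]],
    [[0,0,0],[0,0,0]],
    [[0,0,0],[0,0,0]],
    [[0,0,0],[0,0,0]],
    [[0,0,0],[0,0,0]],
    [[0,0,0],[0,0,0]],
    [[0,0,0],[0,0,0]],
    [[0,0,0],[0,0,0]],
  ],
)

```text
time_s: 1.82
ee_pos: [650.0, -264.9, 304.1]
ee_rot: [180.0, -0.0, 18.2]
force: [0.5, -0.5, -0.5]
gripper_width: 90.7
```

```bash
python3 - <<'E'
from h import *
import json
P=env.camera_params("wrist"); f=env.grab_frame("wrist")
P["pose"]=np.array(P["pose"]).tolist(); json.dump({k:P[k] for k in("fov_y","cx","cy","pose")},open("w1.json","w"))
cv2.imwrite("pics/w1.png",f[:,:,::-1]); s=env.state(); print(s["time_s"],s["ee_pos"],s["ee_rot"],s["force"])
E
```

```text
1.8667 [ 649.99505015 -264.90733169  304.00631012] [-1.79999642e+02 -5.65754114e-03  1.82238253e+01] [ 0.46726099 -0.25075737  0.42736579]
```

View pics/w1.png

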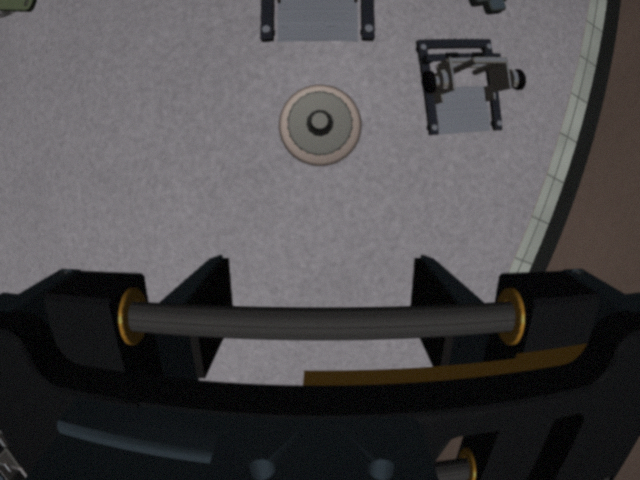

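Bottle from above: nozzle at (319,121), body circle around (320,125). The stand's rear screws are at (267,28) and (368,28).

```bash
python3 - <<'E'
from h import *
import json
f=cv2.imread("pics/w1.png"); cv2.imwrite("pics/w1c.png",cv2.resize(f[0:180,240:400],None,fx=4,fy=4,interpolation=2)[:600*1])
E
```

```text
(no output)
```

View pics/w1c.png

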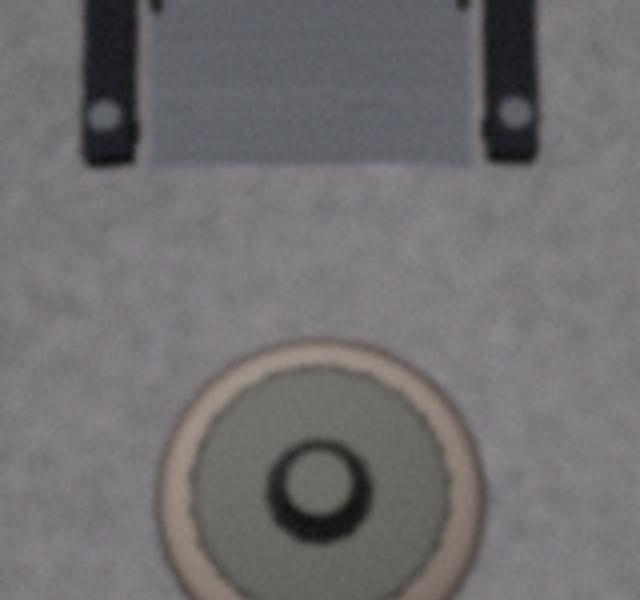

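```bash
python3 - <<'E'
from h import *
import json
P=json.load(open("w1.json"))
q=lambda u,v:(240+(u-1.5)/4,(v-1.5)/4)
o=np.array([556.1,5.]);ex=np.array([-.3125,.9499]);ey=np.array([-.9499,-.3125])
st=lambda p:(((p[:2]-o)@ex).round(1),((p[:2]-o)@ey).round(1))
for nm,a,z in [("cap",(320,491),172),("nozz",(320,480),205),("body",(321,503),130),("scrL",(104,115),16),("scrR",(516,112),16),("lipL",(150,163),3.5),("lipR",(473,163),3.5),("tubeLin",(135,100),16),("tubeRin",(485,100),16),("tubeLend",(110,165),8),("tubeRend",(510,162),8)]:
    p=plane("wrist",*q(*a),z,P); print(nm,p.round(1),st(p))
E
```

```text
cap [ 622.1 -182.9  172. ] (np.float64(-199.1), np.float64(-4.0))
nozz [ 622.1 -182.6  205. ] (np.float64(-198.8), np.float64(-4.1))
body [ 622.4 -183.5  130. ] (np.float64(-199.8), np.float64(-4.1))
scrL [517.4 -80.   16. ] (np.float64(-68.7), np.float64(63.3))
scrR [638.2 -39.6  16. ] (np.float64(-68.0), np.float64(-64.0))
lipL [534.1 -88.7   3.5] (np.float64(-82.1), np.float64(50.2))
lipR [631.  -57.1   3.5] (np.float64(-82.4), np.float64(-51.7))
tubeLin [525.1 -72.6  16. ] (np.float64(-64.0), np.float64(53.7))
tubeRin [627.9 -39.1  16. ] (np.float64(-64.4), np.float64(-54.4))
tubeLend [522.9 -93.8   8. ] (np.float64(-83.5), np.float64(62.4))
tubeRend [641.8 -54.    8. ] (np.float64(-82.8), np.float64(-63.0))
```

drive_tool(
  motion=[
    [[-0.0056,0.0164,0],[0,0,0]],
    [[-0.0056,0.0164,0],[0,0,0]],
    [[-0.0056,0.0164,0],[0,0,0]],
    [[-0.0055,0.0164,0],[0,0,0]],
    [[-0.0055,0.0163,0],[0,0,0]],
    [[0,0,-0.025],[0,0,0]],
    [[0,0,-0.025],[0,0,0]],
    [[0,0,-0.025],[0,0,0]],
    [[0,0,-0.025],[0,0,0]],
    [[0,0,-0.02],[0,0,0]],
  ],
  claw=1,
)

```text
time_s: 2.7
ee_pos: [621.5, -182.9, 182.1]
ee_rot: [-179.9, 0.1, 18.2]
force: [-0.6, 0.2, -0.1]
gripper_width: 91.6
```

drive_tool(
  motion=[
    [[0,0,-0.01],[0,0,0]],
    [[0,0,-0.01],[0,0,0]],
    [[0,0,-0.006],[0,0,0]],
    [[0,0,-0.004],[0,0,0]],
    [[0,0,-0.002],[0,0,0]],
    [[0,0,0],[0,0,0]],
    [[0,0,0],[0,0,0]],
    [[0,0,0],[0,0,0]],
    [[0,0,0],[0,0,0]],
    [[0,0,0],[0,0,0]],
  ],
)

```text
time_s: 3.53
ee_pos: [622.4, -183.2, 152.4]
ee_rot: [180.0, -0.0, 18.2]
force: [-0.8, 0.1, -0.1]
gripper_width: 91.4
```

```bash
python3 - <<'E'
from h import *
for n in("scene","side"): cv2.imwrite(f"pics/{n}2.png",env.grab_frame(n)[:,:,::-1])
a=cv2.imread("pics/scene2.png")[60:300,60:380];b=cv2.imread("pics/side2.png")[200:440,240:560]
cv2.imwrite("pics/m2.png",cv2.resize(np.vstack([a,b]),None,fx=1.25,fy=1.25)); print(env.state()["ee_pos"])
E
```

```text
[ 622.31980107 -183.11474302  152.20637264]
```

View pics/m2.png

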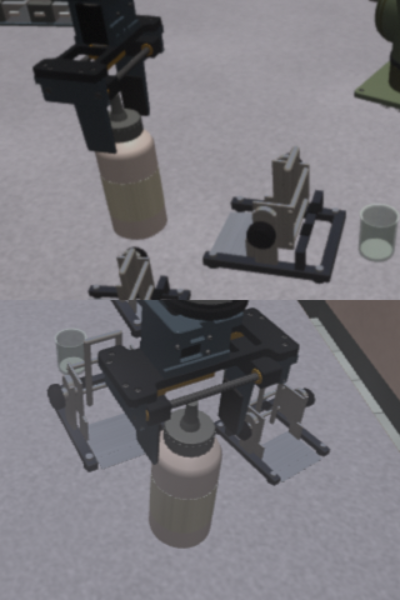

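The fingers straddle the cap in both views, so I'll close and lift.

drive_tool(
  motion=[
    [[0,0,0],[0,0,0]],
    [[0,0,0],[0,0,0]],
    [[0,0,0],[0,0,0]],
    [[0,0,0],[0,0,0]],
    [[0,0,0],[0,0,0]],
    [[0,0,0],[0,0,0]],
    [[0,0,0],[0,0,0]],
    [[0,0,0],[0,0,0]],
    [[0,0,0],[0,0,0]],
    [[0,0,0],[0,0,0]],
  ],
  claw=0,
  force=25,
)

```text
time_s: 4.47
ee_pos: [622.1, -183.1, 151.9]
ee_rot: [-180.0, 0.0, 18.2]
force: [-0.7, 0.5, 0.5]
gripper_width: 52.2
```

drive_tool(
  motion=[
    [[0,0,0],[0,0,0]],
    [[0,0,0],[0,0,0]],
    [[0,0,0.001],[0,0,0]],
    [[0,0,0.002],[0,0,0]],
    [[0,0,0.003],[0,0,0]],
    [[0,0,0.004],[0,0,0]],
    [[0,0,0.003],[0,0,0]],
    [[0,0,0.002],[0,0,0]],
    [[0,0,0],[0,0,0]],
    [[0,0,0],[0,0,0]],
  ],
)

```text
time_s: 5.3
ee_pos: [622.3, -183.1, 167.2]
ee_rot: [180.0, -0.0, 18.2]
force: [-0.3, -0.0, -4.1]
gripper_width: 52.3
```

```bash
python3 - <<'E'
from h import *
for n in("scene","side"): cv2.imwrite(f"pics/{n}3.png",env.grab_frame(n)[:,:,::-1])
a=cv2.imread("pics/scene3.png")[60:300,60:380];b=cv2.imread("pics/side3.png")[200:440,240:560]
cv2.imwrite("pics/m3.png",cv2.resize(np.vstack([a,b]),None,fx=1.25,fy=1.25)); s=env.state();print(s["ee_pos"],s["force"],s["torque"])
o=np.array([556.1,5.]);ex=np.array([-.3125,.9499]);ey=np.array([-.9499,-.3125])
for x in(-60,-20,-16,-14): print(x,o+ex*x-.5*ey, (o+ex*x-.5*ey-s["ee_pos"][:2]))
E
```

```text
[ 622.0981772  -183.042303    166.84257403] [-0.26383743 -0.66657764 -3.49865454] [-0.01128935 -0.00266046  0.02519019]
-60 [575.32495 -51.83775] [-46.7732272 131.204553 ]
-20 [562.82495 -13.84175] [-59.2732272 169.200553 ]
-16 [561.57495 -10.04215] [-60.5232272 173.000153 ]
-14 [560.94995  -8.14235] [-61.1482272 174.899953 ]
```

View pics/m3.png

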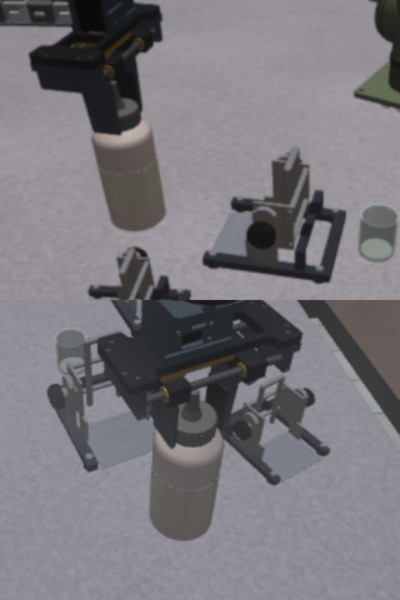

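drive_tool(
  motion=[
    [[-0.002,0.006,0],[0,0,0]],
    [[-0.004,0.012,0],[0,0,0]],
    [[-0.005,0.014,0],[0,0,0]],
    [[-0.005,0.014,0],[0,0,0]],
    [[-0.005,0.014,0],[0,0,0]],
    [[-0.005,0.014,0],[0,0,0]],
    [[-0.005,0.014,0],[0,0,0]],
    [[-0.005,0.014,0],[0,0,0]],
    [[-0.004,0.012,0],[0,0,0]],
    [[-0.002,0.006,0],[0,0,0]],
  ],
)

```text
time_s: 6.23
ee_pos: [579.4, -60.9, 167.1]
ee_rot: [-180.0, 0.0, 18.3]
force: [-0.5, 0.5, -3.5]
gripper_width: 52.4
```

drive_tool(
  motion=[
    [[-0.001,0.003,0],[0,0,0]],
    [[-0.002,0.0055,0],[0,0,0]],
    [[-0.002,0.006,0],[0,0,0]],
    [[-0.002,0.006,0],[0,0,0]],
    [[-0.002,0.006,0],[0,0,0]],
    [[-0.0025,0.006,0],[0,0,0]],
    [[-0.0025,0.006,0],[0,0,0]],
    [[-0.002,0.0055,0],[0,0,0]],
    [[-0.001,0.003,0],[0,0,0]],
    [[-0.0003,0.0012,0],[0,0,0]],
  ],
)

```text
time_s: 7.07
ee_pos: [562.7, -14.3, 167.0]
ee_rot: [-180.0, -0.0, 18.3]
force: [-0.4, 0.4, -4.9]
gripper_width: 52.2
```

```bash
python3 - <<'E'
from h import *
for n in("scene","side"): cv2.imwrite(f"pics/{n}4.png",env.grab_frame(n)[:,:,::-1])
a=cv2.imread("pics/scene4.png")[60:300,140:460];b=cv2.imread("pics/side4.png")[160:400,200:520]
cv2.imwrite("pics/m4.png",cv2.resize(np.hstack([a,b]),None,fx=1.25,fy=1.25)); s=env.state();print(s["ee_pos"],s["force"],s["torque"])
E
```

```text
[562.96068065 -14.71030105 167.06449627] [-0.25751564 -1.22588921 -2.88760122] [-0.01375315  0.03079784  0.00813113]
```

View pics/m4.png

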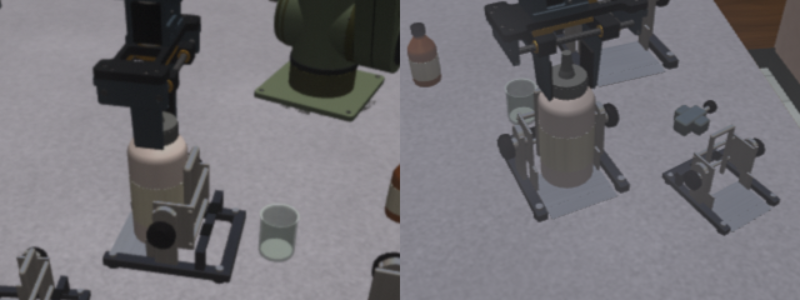

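drive_tool(
  motion=[
    [[-0.0003,0.0012,0],[0,0,0]],
    [[-0.0003,0.0013,0],[0,0,0]],
    [[-0.0003,0.0013,0],[0,0,0]],
    [[0,0,-0.002],[0,0,0]],
    [[0,0,-0.0025],[0,0,0]],
    [[0,0,-0.0025],[0,0,0]],
    [[0,0,-0.0015],[0,0,0]],
    [[0,0,-0.001],[0,0,0]],
    [[0,0,-0.001],[0,0,0]],
    [[0,0,0],[0,0,0]],
  ],
)

```text
time_s: 8.0
ee_pos: [562.1, -11.2, 157.1]
ee_rot: [180.0, -0.0, 18.2]
force: [0.0, -2.6, 3.4]
gripper_width: 52.3
```

drive_tool(
  motion=[
    [[0,0,-0.0005],[0,0,0]],
    [[0,0,-0.0005],[0,0,0]],
    [[0,0,0],[0,0,0]],
    [[0,0,0],[0,0,0]],
    [[0,0,0],[0,0,0]],
    [[0,0,0],[0,0,0]],
    [[0,0,0],[0,0,0]],
    [[0,0,0],[0,0,0]],
    [[0,0,0],[0,0,0]],
    [[0,0,0],[0,0,0]],
  ],
)

```text
time_s: 8.83
ee_pos: [562.1, -11.1, 157.0]
ee_rot: [180.0, -0.1, 18.2]
force: [-0.9, -2.2, 7.4]
gripper_width: 52.5
```

```bash
python3 - <<'E'
from h import *
for n in("scene","side"): cv2.imwrite(f"pics/{n}5.png",env.grab_frame(n)[:,:,::-1])
a=cv2.imread("pics/scene5.png")[140:300,220:380];b=cv2.imread("pics/side5.png")[200:360,270:430]
cv2.imwrite("pics/m5.png",cv2.resize(np.hstack([a,b]),None,fx=2.5,fy=2.5)); s=env.state();print(s["time_s"],s["ee_pos"],s["force"],s["torque"])
E
```

```text
8.9333 [562.1575575  -11.13593558 157.00464153] [-1.7394518  -1.72324516  7.81514403] [-0.54479245  0.50913269  0.00432266]
```

View pics/m5.png

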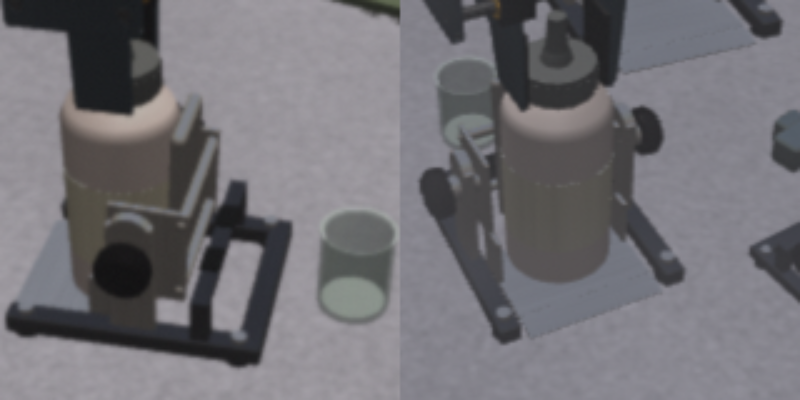

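drive_tool(
  motion=[
    [[0,0,0],[0,0,0]],
    [[0,0,0],[0,0,0]],
    [[0,0,0],[0,0,0]],
    [[0,0,0],[0,0,0]],
    [[0,0,0],[0,0,0]],
    [[0,0,0],[0,0,0]],
    [[0,0,0],[0,0,0]],
    [[0,0,0],[0,0,0]],
    [[0,0,0],[0,0,0]],
    [[0,0,0],[0,0,0]],
  ],
  claw=1,
)

```text
time_s: 9.77
ee_pos: [562.0, -11.1, 155.5]
ee_rot: [-180.0, -0.0, 18.2]
force: [0.4, -0.0, -0.2]
gripper_width: 91.4
```

```bash
python3 - <<'E'
from h import *
for n in("scene","side"): cv2.imwrite(f"pics/{n}6.png",env.grab_frame(n)[:,:,::-1])
a=cv2.imread("pics/scene6.png")[140:300,220:380];b=cv2.imread("pics/side6.png")[200:360,270:430]
cv2.imwrite("pics/m6.png",cv2.resize(np.hstack([a,b]),None,fx=2.5,fy=2.5)); s=env.state();print(s["time_s"],s["ee_pos"],s["force"],s["torque"])
E
```

```text
9.8667 [562.01047725 -11.08481109 155.45325991] [-0.46717332 -0.10181639  0.3961733 ] [-0.00361321 -0.01443329  0.00582758]
```

View pics/m6.png

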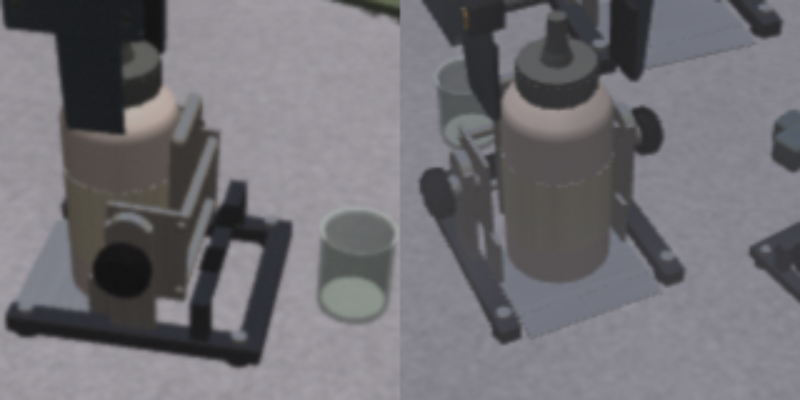

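Bottle upright, released and centred in the cradle. By the TCP pose its x is about -3 mm in the seat frame. I'll retract upward, back off, close, and come down behind it with a slight tilt.

drive_tool(
  motion=[
    [[0,0,0.012],[0,0,0]],
    [[0,0,0.018],[0,0,0]],
    [[0,0,0.018],[0,0,0]],
    [[0,0,0.02],[0,0,0]],
    [[0,0,0.017],[0,0,0]],
    [[0.0046,-0.0139,0],[0.0332,0.0109,0]],
    [[0.0046,-0.0139,0],[0.0332,0.0109,0]],
    [[0.0046,-0.0139,0],[0.0332,0.0109,0]],
    [[0.0046,-0.0139,0],[0.0332,0.0109,0]],
    [[0.0046,-0.0139,0],[0.0332,0.0109,0]],
  ],
)

```text
time_s: 10.7
ee_pos: [585.2, -81.2, 240.7]
ee_rot: [-169.9, -0.0, 18.2]
force: [-0.6, -0.5, 1.0]
gripper_width: 91.0
```

drive_tool(
  motion=[
    [[0,0,-0.0118],[0,0,0]],
    [[0,0,-0.0118],[0,0,0]],
    [[0,0,-0.0118],[0,0,0]],
    [[0,0,-0.0118],[0,0,0]],
    [[0,0,-0.0118],[0,0,0]],
    [[0,0,-0.0118],[0,0,0]],
    [[0,0,-0.0118],[0,0,0]],
    [[0,0,-0.0118],[0,0,0]],
    [[0,0,-0.0118],[0,0,0]],
    [[0,0,-0.0118],[0,0,0]],
  ],
  claw=0,
)

```text
time_s: 11.53
ee_pos: [585.0, -80.6, 121.9]
ee_rot: [-170.0, -0.0, 18.2]
force: [-0.6, -0.2, -0.2]
gripper_width: 27.2
```

```bash
python3 - <<'E'
from h import *
for n in("scene","side","wrist"): cv2.imwrite(f"pics/{n}7.png",env.grab_frame(n)[:,:,::-1])
a=cv2.imread("pics/scene7.png")[60:300,140:460];b=cv2.imread("pics/side7.png")[130:370,220:540]
cv2.imwrite("pics/m7.png",cv2.resize(np.hstack([a,b]),None,fx=1.25,fy=1.25)); s=env.state();print(s["time_s"],s["ee_pos"],s["ee_rot"],s["force"],s["torque"],s["gripper_width"])
o=np.array([556.1,5.]);ex=np.array([-.3125,.9499]);ey=np.array([-.9499,-.3125]);d=s["ee_pos"][:2]-o;print(d@ex,d@ey)
E
```

```text
11.6833 [584.48948987 -80.48094431 121.79197175] [-1.69927506e+02  8.49211390e-02  1.82172121e+01] [-0.56032223  0.2625849   0.49098568] [-0.08940526 -0.00266228 -0.00773985] 15.306622605648778
-90.07006458782998 -0.2543813321205448
```

View pics/m7.png

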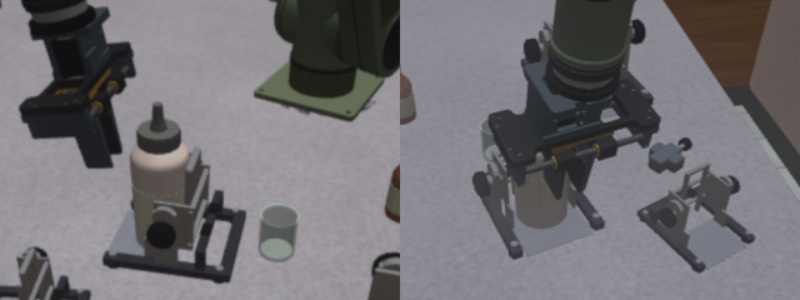

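View pics/wrist7.png

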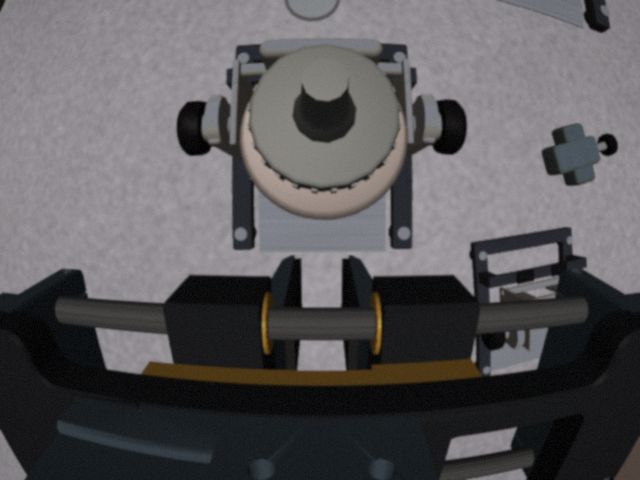

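The bottle sits centred between the plates. I'll approach to contact.

drive_tool(
  motion=[
    [[0,0,0],[0,0,0]],
    [[-0.0006,0.0019,0],[0,0,0]],
    [[-0.0009,0.0028,0],[0,0,0]],
    [[-0.0009,0.0028,0],[0,0,0]],
    [[-0.0009,0.0028,0],[0,0,0]],
    [[-0.0009,0.0028,0],[0,0,0]],
    [[-0.0006,0.0019,0],[0,0,0]],
    [[-0.0003,0.001,0],[0,0,0]],
    [[-0.0003,0.001,0],[0,0,0]],
    [[-0.0003,0.001,0],[0,0,0]],
  ],
)

```text
time_s: 12.52
ee_pos: [579.4, -62.8, 122.5]
ee_rot: [-170.0, -0.0, 18.2]
force: [0.1, -1.3, 0.4]
gripper_width: 0.7
```

drive_tool(
  motion=[
    [[-0.0003,0.001,0],[0,0,0]],
    [[-0.0003,0.001,0],[0,0,0]],
    [[-0.0003,0.001,0],[0,0,0]],
    [[-0.0003,0.001,0],[0,0,0]],
    [[0,0,0],[0,0,0]],
    [[0,0,0],[0,0,0]],
    [[0,0,0],[0,0,0]],
    [[0,0,0],[0,0,0]],
    [[0,0,0],[0,0,0]],
    [[0,0,0],[0,0,0]],
  ],
)

```text
time_s: 13.35
ee_pos: [579.9, -61.2, 123.4]
ee_rot: [-170.3, -0.2, 18.2]
force: [1.9, -7.9, 2.4]
gripper_width: 0.6
```

```bash
cat > s.py <<'E'
from h import *
s=env.state();print(s["time_s"],s["ee_pos"].round(1),s["ee_rot"].round(1),s["force"].round(1),s["torque"].round(2),s["gripper_width"])
o=np.array([556.1,5.]);ex=np.array([-.3125,.9499]);ey=np.array([-.9499,-.3125]);d=s["ee_pos"][:2]-o;print("stand x,y",d@ex,d@ey,"F along",s["force"][:2]@ex)
E
python3 s.py; python3 - <<'E'
import numpy as np
# corner arc relative; TCP plan
t=np.radians(np.arange(0,91,9)); tilt=np.radians(np.linspace(10,-10,len(t)))
X=1-53*np.cos(t)+50*np.sin(t)-16*np.cos(tilt); Z=75+53*np.sin(t)+50*np.cos(t)-16*np.sin(tilt)
for a,b,c in zip(np.degrees(t),X,Z): print(a,b.round(1),c.round(1))
print(np.diff(X).round(1),np.diff(Z).round(1))
dx=np.diff(X)
print((-.3125*dx).round(2),(.95*dx).round(2))
E
```

```text
13.35 [579.9 -61.2 123.4] [-170.3   -0.2   18.2] [ 1.9 -7.9  2.4] [-1.35 -0.35  0.01] 0.5674983245609136
stand x,y -70.35424203263085 -1.8973152746396398 F along -8.062315463848638
0.0 -67.8 122.2
9.0 -59.4 130.4
18.0 -49.9 137.3
27.0 -39.5 142.5
36.0 -28.5 146.0
45.0 -17.1 147.8
54.0 -5.7 147.8
63.0 5.5 146.0
72.0 16.3 142.5
81.0 26.2 137.4
90.0 35.2 130.8
[ 8.4  9.5 10.4 11.  11.4 11.4 11.2 10.7 10.   9. ] [ 8.2  6.8  5.2  3.5  1.8 -0.  -1.8 -3.5 -5.1 -6.6]
[-2.62 -2.97 -3.24 -3.44 -3.55 -3.57 -3.51 -3.35 -3.12 -2.81] [ 7.97  9.03  9.86 10.46 10.79 10.86 10.66 10.2   9.49  8.54]
```

drive_tool(
  motion=[
    [[-0.0005,0.0016,0.0016],[-0.0066,-0.0022,0]],
    [[-0.0005,0.0016,0.0016],[-0.0066,-0.0022,0]],
    [[-0.0005,0.0016,0.0016],[-0.0066,-0.0022,0]],
    [[-0.0005,0.0016,0.0016],[-0.0066,-0.0022,0]],
    [[-0.0006,0.0016,0.0016],[-0.0066,-0.0022,0]],
    [[-0.0006,0.0018,0.0014],[-0.0066,-0.0022,0]],
    [[-0.0006,0.0018,0.0014],[-0.0066,-0.0022,0]],
    [[-0.0006,0.0018,0.0014],[-0.0066,-0.0022,0]],
    [[-0.0006,0.0018,0.0013],[-0.0066,-0.0022,0]],
    [[-0.0006,0.0018,0.0013],[-0.0066,-0.0022,0]],
  ],
)

```text
time_s: 14.18
ee_pos: [574.4, -44.0, 138.9]
ee_rot: [-174.3, -0.2, 18.2]
force: [0.9, -6.4, 4.9]
gripper_width: 0.3
```

```bash
python3 s.py; python3 - <<'E'
from h import *
cv2.imwrite("pics/scene8.png",env.grab_frame("scene")[:,:,::-1])
a=cv2.imread("pics/scene8.png")[60:300,140:460]
cv2.imwrite("pics/m8.png",cv2.resize(a,None,fx=2,fy=2))
E
```

```text
14.1833 [574.4 -44.  138.9] [-174.3   -0.2   18.2] [ 0.9 -6.4  4.9] [-1.25 -0.26  0.  ] 0.32367732845254527
stand x,y -52.282003077906595 -2.1149316175866857 F along -6.4164231334754875
```

View pics/m8.png

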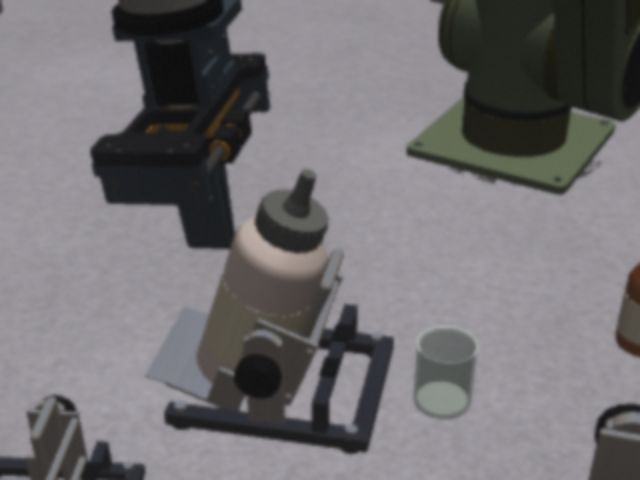

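Cradle and bottle are swinging together, now at about 15–18°. Continuing.

drive_tool(
  motion=[
    [[-0.0006,0.002,0.001],[-0.0066,-0.0022,0]],
    [[-0.0006,0.002,0.001],[-0.0066,-0.0022,0]],
    [[-0.0006,0.002,0.001],[-0.0066,-0.0022,0]],
    [[-0.0007,0.002,0.001],[-0.0066,-0.0022,0]],
    [[-0.0007,0.002,0.001],[-0.0066,-0.0022,0]],
    [[-0.0007,0.0021,0.0007],[-0.0066,-0.0022,0]],
    [[-0.0007,0.0021,0.0007],[-0.0066,-0.0022,0]],
    [[-0.0007,0.0021,0.0007],[-0.0066,-0.0022,0]],
    [[-0.0007,0.0021,0.0007],[-0.0066,-0.0022,0]],
    [[-0.0007,0.0021,0.0007],[-0.0066,-0.0022,0]],
  ],
)

```text
time_s: 15.07
ee_pos: [568.0, -23.0, 148.4]
ee_rot: [-178.3, -0.3, 18.2]
force: [0.8, -5.4, 8.8]
gripper_width: 0.4
```

drive_tool(
  motion=[
    [[-0.0007,0.0022,0.0004],[-0.0066,-0.0022,0]],
    [[-0.0007,0.0022,0.0004],[-0.0066,-0.0022,0]],
    [[-0.0007,0.0022,0.0003],[-0.0066,-0.0022,0]],
    [[-0.0007,0.0022,0.0003],[-0.0066,-0.0022,0]],
    [[-0.0007,0.0021,0.0003],[-0.0066,-0.0022,0]],
    [[-0.0007,0.0022,0],[-0.0066,-0.0022,0]],
    [[-0.0007,0.0022,0],[-0.0066,-0.0022,0]],
    [[-0.0007,0.0022,0],[-0.0066,-0.0022,0]],
    [[-0.0007,0.0022,0],[-0.0066,-0.0022,0]],
    [[-0.0007,0.0021,0],[-0.0066,-0.0022,0]],
  ],
)

```text
time_s: 15.9
ee_pos: [560.9, -0.0, 150.7]
ee_rot: [177.8, -0.4, 18.2]
force: [-0.4, -3.1, 13.0]
gripper_width: 0.1
```

```bash
python3 s.py; python3 - <<'E'
from h import *
cv2.imwrite("pics/scene9.png",env.grab_frame("scene")[:,:,::-1])
a=cv2.imread("pics/scene9.png")[60:300,140:460]
cv2.imwrite("pics/m9.png",cv2.resize(a,None,fx=2,fy=2))
E
```

```text
15.9 [560.9  -0.  150.7] [177.8  -0.4  18.2] [-0.4 -3.1 13. ] [-0.44  0.05  0.  ] 0.11822937171486719
stand x,y -6.271823538542326 -2.9737155824922983 F along -2.7814426882008765
```

View pics/m9.png

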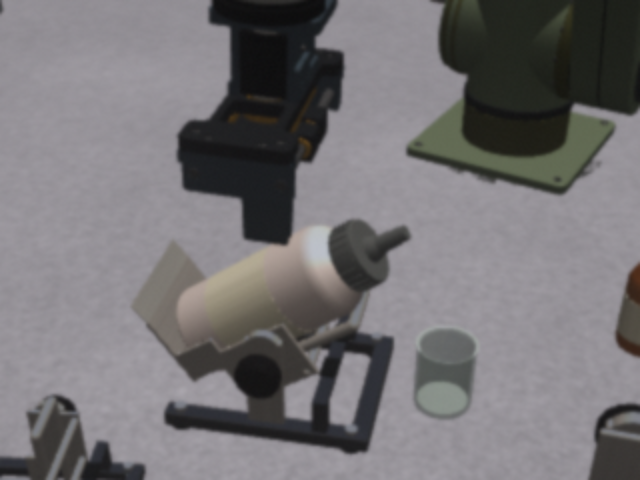

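drive_tool(
  motion=[
    [[-0.0008,0.0024,0],[-0.008,-0.0026,0]],
    [[-0.0008,0.0024,0],[-0.008,-0.0026,0]],
    [[-0.0008,0.0024,-0.0003],[-0.008,-0.0026,0]],
    [[-0.0008,0.0024,-0.0003],[-0.008,-0.0026,0]],
    [[-0.0008,0.0024,-0.0004],[-0.008,-0.0026,0]],
    [[-0.0008,0.0022,-0.0006],[-0.008,-0.0026,0]],
    [[-0.0007,0.0022,-0.0006],[-0.008,-0.0026,0]],
    [[-0.0007,0.0022,-0.0006],[-0.008,-0.0026,0]],
    [[-0.0007,0.0022,-0.0007],[-0.008,-0.0026,0]],
    [[-0.0007,0.0021,-0.0007],[-0.008,-0.0026,0]],
  ],
)

```text
time_s: 16.78
ee_pos: [552.3, 23.7, 145.1]
ee_rot: [173.2, -0.2, 18.2]
force: [0.3, -1.7, 7.0]
gripper_width: 0.6
```

```bash
python3 s.py; python3 - <<'E'
from h import *
cv2.imwrite("pics/scene10.png",env.grab_frame("scene")[:,:,::-1])
a=cv2.imread("pics/scene10.png")[60:300,140:460]
cv2.imwrite("pics/m10.png",cv2.resize(a,None,fx=2,fy=2))
E
```

```text
16.7833 [552.3  23.7 145.1] [173.2  -0.2  18.2] [ 0.3 -1.7  7. ] [-0.16 -0.05  0.01] 0.6399019429027092
stand x,y 18.987001634556172 -2.229565946903091 F along -1.727718579819342
```

View pics/m10.png

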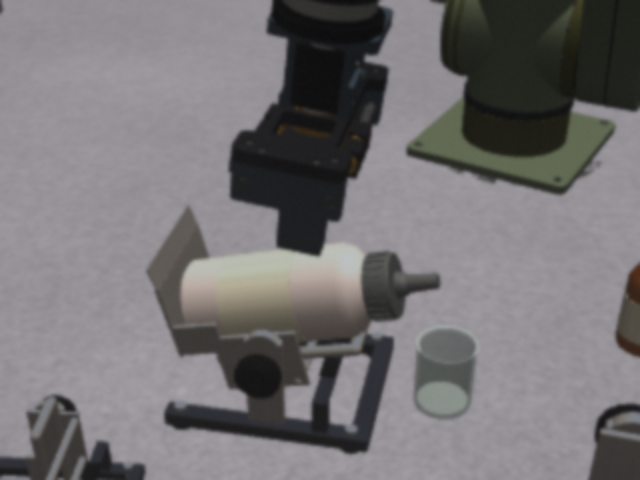

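drive_tool(
  motion=[
    [[-0.0007,0.002,-0.001],[-0.005,-0.0016,0]],
    [[-0.0007,0.002,-0.0011],[-0.005,-0.0016,0]],
    [[-0.0006,0.0019,-0.0012],[-0.005,-0.0016,0]],
    [[-0.0006,0.0018,-0.0013],[-0.005,-0.0016,0]],
    [[-0.0006,0.0017,-0.0013],[-0.005,-0.0016,0]],
    [[-0.0005,0.0015,-0.0014],[-0.005,-0.0016,0]],
    [[-0.0004,0.0013,-0.0014],[-0.005,-0.0016,0]],
    [[-0.0004,0.0012,-0.0015],[-0.005,-0.0016,0]],
    [[-0.0003,0.001,-0.0015],[-0.005,-0.0016,0]],
    [[-0.0003,0.001,-0.0015],[-0.005,-0.0016,0]],
  ],
)

```text
time_s: 17.67
ee_pos: [550.6, 38.4, 136.1]
ee_rot: [169.9, -0.7, 18.3]
force: [-0.2, -3.1, 30.9]
gripper_width: 0.3
```

```bash
python3 s.py; python3 - <<'E'
from h import *
for n in("scene","side"): cv2.imwrite(f"pics/{n}11.png",env.grab_frame(n)[:,:,::-1])
a=cv2.imread("pics/scene11.png")[100:300,180:400];b=cv2.imread("pics/side11.png")[120:320,220:440]
cv2.imwrite("pics/m11.png",cv2.resize(np.hstack([a,b]),None,fx=1.8,fy=1.8))
E
```

```text
17.6667 [550.6  38.4 136.1] [169.9  -0.7  18.3] [-0.2 -3.1 30.9] [-1.29 -0.06 -0.08] 0.33600520089270547
stand x,y 33.43528489908789 -5.224198478718762 F along -2.8625955423796277
```

View pics/m11.png

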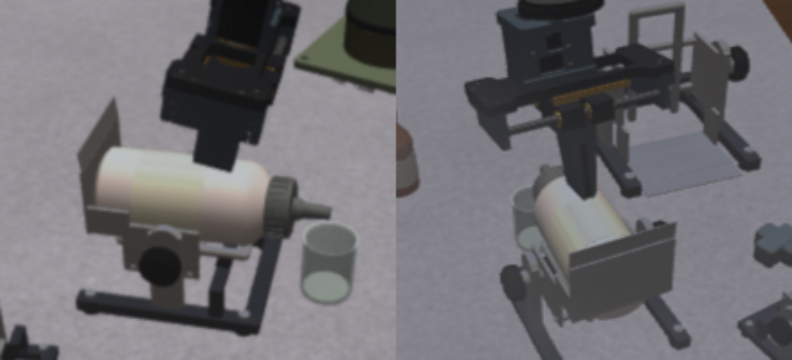

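drive_tool(
  motion=[
    [[0,0,0.001],[0,0,0]],
    [[0,0,0.002],[0,0,0]],
    [[0,0,0.003],[0,0,0]],
    [[0,0,0.004],[0,0,0]],
    [[0,0,0.008],[0,0,0]],
    [[0,0,0.012],[0,0,0]],
    [[0,0,0.02],[0,0,0]],
    [[0,0,0.03],[0,0,0]],
    [[0,0,0.03],[0,0,0]],
    [[0,0,0.03],[0,0,0]],
  ],
)

```text
time_s: 18.6
ee_pos: [545.4, 39.3, 271.1]
ee_rot: [170.3, 0.1, 18.2]
force: [0.4, 0.5, 0.4]
gripper_width: 0.8
```

drive_tool(
  motion=[
    [[0,-0.02,0.01],[0.033,0.011,0]],
    [[0,-0.02,0.01],[0.033,0.011,0]],
    [[0,-0.02,0.01],[0.033,0.011,0]],
    [[0,-0.02,0.01],[0.033,0.011,0]],
    [[0,-0.02,0.01],[0.033,0.011,0]],
    [[0,-0.02,0.01],[0,0,0]],
    [[0,-0.02,0.01],[0,0,0]],
    [[0,-0.01,0.01],[0,0,0]],
    [[0,0,0],[0,0,0]],
    [[0,0,0],[0,0,0]],
  ],
)

```text
time_s: 19.43
ee_pos: [546.1, -110.9, 350.1]
ee_rot: [-179.8, 0.0, 18.2]
force: [-0.0, -0.5, 1.0]
gripper_width: 0.4
```

```bash
python3 s.py; python3 - <<'E'
from h import *
import json
P=env.camera_params("wrist"); P["pose"]=np.array(P["pose"]).tolist(); json.dump({k:P[k] for k in("fov_y","cx","cy","pose")},open("w12.json","w"))
for n in("wrist","scene","side"): cv2.imwrite(f"pics/{n}12.png",env.grab_frame(n)[:,:,::-1])
a=cv2.imread("pics/scene12.png")[150:300,210:400];b=cv2.imread("pics/side12.png")[180:330,250:440]
cv2.imwrite("pics/m12.png",cv2.resize(np.vstack([a,b]),None,fx=2,fy=2))
cv2.imwrite("pics/s12.png",cv2.resize(a,None,fx=4,fy=4,interpolation=2))
E
```

```text
19.4333 [ 546.1 -110.9  350.1] [-179.8    0.    18.2] [-0.  -0.5  1. ] [ 0.08 -0.01  0.06] 0.353064133541813
stand x,y -106.93428937316682 45.755205566552924 F along -0.4564964839230317
```

View pics/s12.png

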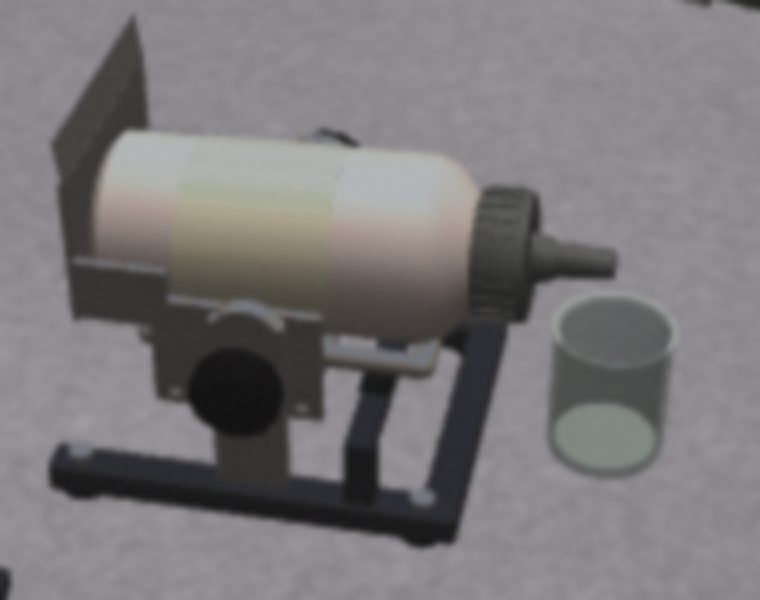

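View pics/wrist12.png

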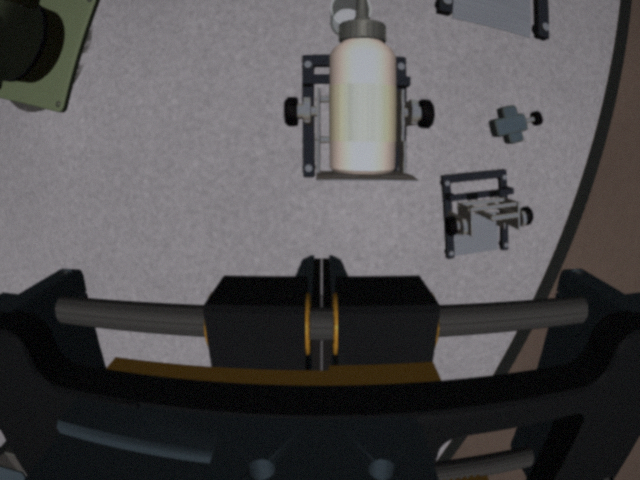

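View pics/m12.png

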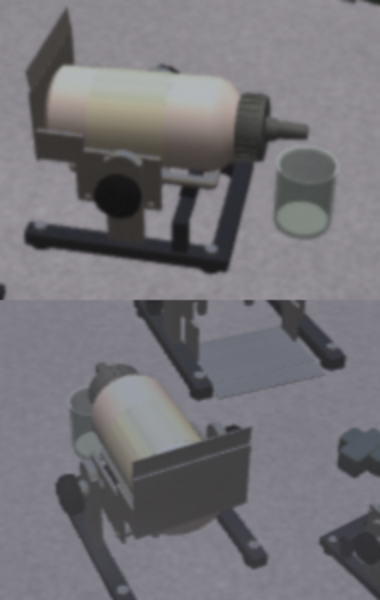

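```bash
python3 - <<'E'
from h import *
import json
o3=np.array([556.1,5.,0]);ex=np.array([-.3125,.9499,0]);ey=np.array([-.9499,-.3125,0])
for yc in(-0.5,3.5):
  for nm,u,v in [("tip",614,263),("nozbase",540,252),("captop",520,188),("capbot",505,320),("bodytopR",430,152),("bodytopL",130,131),("topplate",132,18)]:
    c,d=ray("scene",210+(u-1.5)/4,150+(v-1.5)/4); t=((o3-c)@ey+yc)/(d@ey); p=c+t*d; print(yc,nm,((p-o3)@ex).round(1),p[2].round(1))
# predicted projections of axis for seated bottle at theta
for th in (80,85,90):
  t=np.radians(th)
  def pt(x,z,y=-0.5): # rel pivot
    return o3+ex*(1+x*np.cos(t)+z*np.sin(t))+ey*y+np.array([0,0,75-x*np.sin(t)+z*np.cos(t)])
  for nm,x,z in [("tip",-15,134),("nozbase",-15,101),("foot",-15,-71)]:
    u,v=proj("scene",pt(x,z)); print(th,nm,((u-210)*4+1.5).round(),((v-150)*4+1.5).round())
P=json.load(open("w12.json"))
for nm,u,v,z in [("capL",339,32,90),("capR",385,32,90),("footL",333,165,90),("footR",396,165,90),("boss",514,122,20),("beak rim?",350,12,62)]:
    p=plane("wrist",u,v,z,P); print(nm,((p-o3)@ex).round(1),((p-o3)@ey).round(1))
a=cv2.imread("pics/scene0.png");b=cv2.imread("pics/scene12.png")
dd=cv2.absdiff(a,b).max(2)
for nm,(x0,y0,x1,y1) in dict(beaker=(367,235,385,270),reagent=(440,170,490,245),boss=(215,325,270,395)).items(): print(nm,dd[y0:y1,x0:x1].mean(),dd[y0:y1,x0:x1].max())
E
```

```text
-0.5 tip 137.0 100.6
-0.5 nozbase 107.5 101.6
-0.5 captop 98.2 130.5
-0.5 capbot 95.0 65.9
-0.5 bodytopR 62.4 142.2
-0.5 bodytopL -58.7 135.9
-0.5 topplate -54.0 186.8
3.5 tip 136.8 97.8
3.5 nozbase 107.1 98.8
3.5 captop 97.7 127.9
3.5 capbot 94.6 62.9
3.5 bodytopR 61.7 139.6
3.5 bodytopL -60.2 133.3
3.5 topplate -55.4 184.5
80 tip 599.0 235.0
80 nozbase 516.0 237.0
80 foot 111.0 248.0
85 tip 605.0 260.0
85 nozbase 522.0 256.0
85 foot 111.0 236.0
90 tip 607.0 284.0
90 nozbase 525.0 274.0
90 foot 112.0 223.0
capL 96.4 24.6
capR 98.6 -29.3
footL -62.3 31.5
footR -61.2 -42.5
boss 6.9 -236.7
beak rim? 132.9 9.3
beaker 10.296825396825398 14
reagent 9.266133333333334 14
boss 9.49090909090909 14
```

drive_tool(
  motion=[
    [[0.0043,0.0054,-0.011],[0,0,0]],
    [[0.0043,0.0054,-0.011],[0,0,0]],
    [[0.0043,0.0054,-0.011],[0,0,0]],
    [[0.0043,0.0054,-0.011],[0,0,0]],
    [[0.0043,0.0054,-0.011],[0,0,0]],
    [[0.0043,0.0054,-0.011],[0,0,0]],
    [[0.0043,0.0054,-0.011],[0,0,0]],
    [[0.0043,0.0054,-0.011],[0,0,0]],
    [[0,0,0],[0,0,0]],
    [[0,0,0],[0,0,0]],
  ],
)

```text
time_s: 20.42
ee_pos: [580.4, -67.5, 261.2]
ee_rot: [-179.8, 0.1, 18.3]
force: [0.0, 0.9, -0.1]
gripper_width: 0.4
```

```bash
python3 s.py; python3 - <<'E'
from h import *
import json
P=env.camera_params("wrist"); P["pose"]=np.array(P["pose"]).tolist(); json.dump({k:P[k] for k in("fov_y","cx","cy","pose")},open("w13.json","w"))
f=env.grab_frame("wrist"); cv2.imwrite("pics/w13.png",f[:,:,::-1])
cv2.imwrite("pics/w13c.png",cv2.resize(f[0:270,180:470,::-1],None,fx=2.2,fy=2.2,interpolation=2))
E
```

```text
20.4167 [580.4 -67.5 261.2] [-1.798e+02  1.000e-01  1.830e+01] [ 0.   0.9 -0.1] [ 0.03 -0.    0.03] 0.4302507333636696
stand x,y -76.43908634977129 -0.4726343466817209 F along 0.8201013311175493
```

View pics/w13c.png

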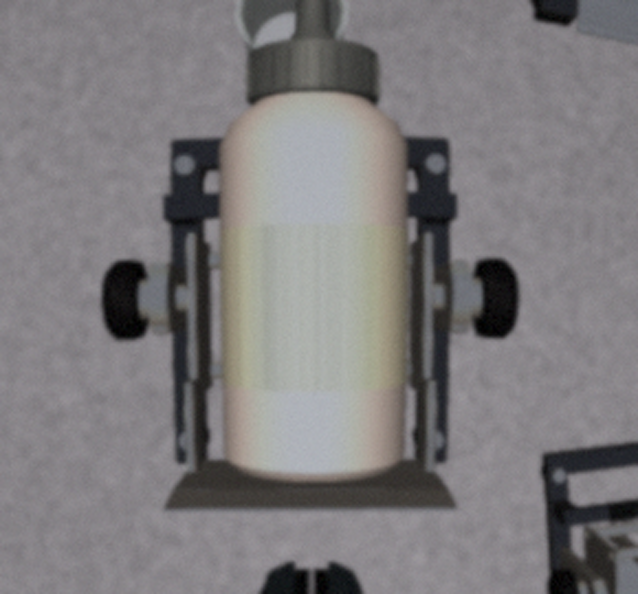

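```bash
python3 - <<'E'
from h import *
import json
P=json.load(open("w13.json"))
o3=np.array([556.1,5.,0]);ex=np.array([-.3125,.9499,0]);ey=np.array([-.9499,-.3125,0])
T=np.array(P["pose"]);print("cam",((T[:3,3]-o3)@ex).round(1),((T[:3,3]-o3)@ey).round(1),T[2,3])
w=lambda u,v:(180+(u-.6)/2.2,(v-.6)/2.2)
s=lambda u,v:(210+(u-1.5)/4,150+(v-1.5)/4)
def st(p): return [float(x.round(1)) for x in ((p-o3)@ex,(p-o3)@ey,p[2])]
def tri2(obs):
    A=np.zeros((3,3));b=np.zeros(3)
    for o,d in obs:
        M=np.eye(3)-np.outer(d,d);A+=M;b+=M@o
    return np.linalg.solve(A,b)
for nm,a,b in [("plate +y",(165,507),(132,16)),("plate -y",(456,507),(53,150)),("screw -y front",(436,163),(423,496))]:
    r1=ray("wrist",*w(*a),P);r2=ray("scene",*s(*b)); p=tri2([r1,r2]); print(nm,st(p),"gap",[float(np.linalg.norm(np.cross(p-o,d)).round(1)) for o,d in(r1,r2)])
# bottle axis: each side silhouette ray pair in wrist: plane tangent. use angle between tangent planes
def tang(uL,uR,v,R):
    o,d1=ray("wrist",*w(uL,v),P);_,d2=ray("wrist",*w(uR,v),P)
    # project into plane perpendicular to bottle axis (ex)
    q1=d1-(d1@ex)*ex;q2=d2-(d2@ex)*ex;q1/=np.linalg.norm(q1);q2/=np.linalg.norm(q2)
    h=np.arccos(q1@q2)/2;m=(q1+q2);m/=np.linalg.norm(m);c=o+m*R/np.sin(h);return float(((c-o3)@ey).round(1)),float(c[2].round(1))
print("body",tang(220,408,200,38),tang(223,405,350,38),"cap",tang(248,378,70,26.5))
for nm,L,R,y in (("front screws",184,435,163),):
    pass
E
python3 - <<'E'
import cv2,numpy as np
f=cv2.imread("pics/w13.png").astype(float)
for v in (80,91,110,150,160,185):
    g=cv2.GaussianBlur(f,(3,3),0)[v]; print(v,[int(x) for x in g[270:295].mean(1)],[int(x) for x in g[355:375].mean(1)])
E
```

```text
cam -5.9 -0.6 432.8868297760151
plate +y [-71.9, 50.3, 158.9] gap [0.2, 0.2]
plate -y [-71.5, -51.3, 156.6] gap [0.6, 0.6]
screw -y front [73.2, -62.7, 20.4] gap [0.4, 0.4]
body (-1.5, 96.3) (-1.7, 88.5) cap (-1.1, 97.2)
80 [32, 33, 51, 83, 112, 126, 129, 126, 120, 112, 107, 109, 116, 123, 130, 135, 141, 145, 150, 153, 156, 158, 160, 161, 164] [143, 139, 134, 130, 124, 118, 111, 103, 96, 96, 106, 116, 112, 90, 59, 38, 33, 35, 37, 38]
91 [38, 39, 38, 38, 37, 37, 37, 38, 45, 63, 86, 105, 116, 123, 130, 136, 142, 147, 151, 154, 157, 160, 162, 164, 165] [142, 138, 133, 128, 123, 117, 111, 103, 91, 75, 58, 45, 39, 37, 36, 35, 36, 36, 36, 37]
110 [41, 37, 48, 69, 91, 111, 125, 132, 130, 122, 114, 113, 117, 125, 132, 137, 140, 143, 148, 154, 158, 161, 162, 163, 162] [144, 140, 135, 130, 126, 120, 113, 106, 99, 96, 99, 98, 85, 67, 52, 47, 52, 69, 91, 103]
150 [46, 36, 34, 36, 47, 74, 107, 129, 136, 130, 120, 113, 114, 120, 128, 135, 140, 143, 147, 152, 156, 160, 163, 164, 164] [144, 141, 136, 131, 126, 120, 113, 104, 98, 93, 86, 71, 54, 43, 40, 43, 57, 78, 97, 106]
160 [56, 40, 35, 35, 42, 65, 97, 123, 133, 131, 121, 114, 114, 120, 127, 134, 139, 143, 146, 151, 157, 161, 163, 164, 164] [144, 139, 134, 130, 125, 119, 112, 105, 98, 97, 95, 77, 54, 42, 40, 44, 58, 81, 100, 107]
185 [35, 33, 39, 61, 94, 122, 135, 138, 137, 136, 129, 119, 115, 119, 126, 133, 139, 144, 149, 155, 158, 161, 163, 165, 167] [138, 134, 128, 122, 117, 112, 104, 98, 99, 111, 126, 134, 127, 101, 67, 44, 38, 46, 66, 90]
```

```bash
python3 - <<'E'
from h import *
o3=np.array([556.1,5.,0]);ex=np.array([-.3125,.9499,0]);ey=np.array([-.9499,-.3125,0]);ez=np.array([0,0,1.])
cam=np.array(env.camera_params("scene")["pose"])[:3,3]
def sil(A,a,R): # topmost silhouette pt of circle centre A normal a
    v=cam-A; v=v-(v@a)*a; D=np.linalg.norm(v); v/=D; n=np.cross(a,v); n=n if n[2]>0 else -n
    c=R/D; return A+R*(c*v+np.sqrt(1-c*c)*n)
for dz in(0,6):
  for th in (85,90):
    t=np.radians(th); a=ex*np.sin(t)+ez*np.cos(t)
    mid=o3+ex*(1-15*np.cos(t)+9*np.sin(t))+ey*-1.5+ez*(75+15*np.sin(t)+9*np.cos(t)+dz)
    out=[]
    for h in(20,115): u,v=proj("scene",sil(mid+a*(h-80),a,38)); out.append((round(float(u),1),round(float(v),1)))
    u,v=proj("scene",mid+a*125);out.append(("tip",round(float(u),1),round(float(v),1)))
    print(dz,th,out)
f=cv2.imread("pics/scene12.png").astype(float); g=cv2.GaussianBlur(f,(3,3),0).mean(2)
for u in (250,260,270,280,290,300,310,318):
    col=g[170:200,u]; k=np.argmax(np.abs(np.diff(col))); print(u,170+k+.5, [int(x) for x in col[k-2:k+4]])
E
```

```text
0 85 [(249.3, 186.3), (305.8, 188.5), ('tip', 360.7, 214.9)]
0 90 [(251.5, 184.1), (308.5, 190.7), ('tip', 361.3, 221.0)]
6 85 [(249.0, 183.1), (305.8, 185.3), ('tip', 361.0, 211.8)]
6 90 [(251.3, 181.0), (308.5, 187.6), ('tip', 361.6, 218.0)]
250 182.5 [140, 138, 143, 157, 172, 178]
260 183.5 [139, 139, 147, 161, 171, 175]
270 184.5 [140, 145, 155, 166, 173, 175]
280 185.5 [144, 147, 157, 168, 173, 175]
290 185.5 [100, 113, 133, 155, 169, 174]
300 186.5 [136, 133, 140, 160, 174, 179]
310 187.5 [140, 145, 155, 168, 176, 179]
318 188.5 [143, 148, 159, 170, 177, 179]
```

Toe plate lip triangulates to where a fully tipped cradle puts it. The bottle's slope reads about 88°, with the nozzle a few mm high. I'll check with a gentle flat press on the upper body, which also gives its top height.

drive_tool(
  motion=[
    [[-0.0051,0.0157,0],[0,0,0]],
    [[-0.0052,0.0157,0],[0,0,0]],
    [[-0.0052,0.0157,0],[0,0,0]],
    [[-0.0052,0.0158,0],[0,0,0]],
    [[-0.0052,0.0158,0],[0,0,0]],
    [[-0.0052,0.0158,-0.02],[0,0,0]],
    [[-0.0052,0.0157,-0.03],[0,0,0]],
    [[0,0,-0.03],[0,0,0]],
    [[0,0,-0.025],[0,0,0]],
    [[0,0,-0.011],[0,0,0]],
  ],
)

```text
time_s: 21.3
ee_pos: [542.6, 42.3, 143.8]
ee_rot: [-179.8, 0.2, 18.3]
force: [-0.6, 0.9, 0.2]
gripper_width: 0.4
```

drive_tool(
  motion=[
    [[0,0,0],[0,0,0]],
    [[0,0,0],[0,0,0]],
    [[0,0,-0.002],[0,0,0]],
    [[0,0,-0.002],[0,0,0]],
    [[0,0,-0.002],[0,0,0]],
    [[0,0,-0.001],[0,0,0]],
    [[0,0,-0.001],[0,0,0]],
    [[0,0,-0.001],[0,0,0]],
    [[0,0,0],[0,0,0]],
    [[0,0,0],[0,0,0]],
  ],
)

```text
time_s: 22.13
ee_pos: [544.2, 42.4, 137.0]
ee_rot: [-179.8, 0.0, 18.2]
force: [0.2, 0.0, 0.2]
gripper_width: 0.8
```

```bash
python3 s.py
```

```text
22.1333 [544.2  42.4 137. ] [-179.8    0.    18.2] [0.2 0.  0.2] [ 0.02 -0.01 -0.01] 0.763946616358706
stand x,y 39.247189250802265 -0.40525838635354905 F along -0.014610691994796522
```

drive_tool(
  motion=[
    [[0,0,-0.001],[0,0,0]],
    [[0,0,-0.001],[0,0,0]],
    [[0,0,-0.001],[0,0,0]],
    [[0,0,-0.001],[0,0,0]],
    [[0,0,0],[0,0,0]],
    [[0,0,0],[0,0,0]],
    [[0,0,0],[0,0,0]],
    [[0,0,0],[0,0,0]],
    [[0,0,0],[0,0,0]],
    [[0,0,0],[0,0,0]],
  ],
)

```text
time_s: 22.97
ee_pos: [545.2, 42.7, 134.5]
ee_rot: [-179.8, -0.2, 18.2]
force: [-1.2, 0.2, 6.0]
gripper_width: 0.7
```

drive_tool(
  motion=[
    [[0,0,-0.001],[0,0,0]],
    [[0,0,-0.001],[0,0,0]],
    [[0,0,0],[0,0,0]],
    [[0,0,0],[0,0,0]],
    [[0,0,0],[0,0,0]],
    [[0,0,0],[0,0,0]],
    [[0,0,0],[0,0,0]],
    [[0,0,0],[0,0,0]],
    [[0,0,0],[0,0,0]],
    [[0,0,0],[0,0,0]],
  ],
)

```text
time_s: 23.8
ee_pos: [546.3, 43.1, 134.3]
ee_rot: [-179.8, -0.3, 18.2]
force: [-1.7, 0.8, 14.3]
gripper_width: 0.6
```

drive_tool(
  motion=[
    [[0,0,0.004],[0,0,0]],
    [[0,0,0.006],[0,0,0]],
    [[0.0035,-0.0103,0],[0,0,0]],
    [[0.0035,-0.0105,0],[0,0,0]],
    [[0.0035,-0.0105,0],[0,0,0]],
    [[0.0035,-0.0105,0],[0,0,0]],
    [[0.0035,-0.0105,0],[0,0,0]],
    [[0,0,-0.002],[0,0,0]],
    [[0,0,-0.002],[0,0,0]],
    [[0,0,0],[0,0,0]],
  ],
)

```text
time_s: 24.63
ee_pos: [561.2, -10.0, 136.3]
ee_rot: [-179.8, 0.1, 18.2]
force: [-0.0, 0.6, 0.5]
gripper_width: 0.4
```

drive_tool(
  motion=[
    [[0,0,-0.001],[0,0,0]],
    [[0,0,-0.001],[0,0,0]],
    [[0,0,-0.001],[0,0,0]],
    [[0,0,0],[0,0,0]],
    [[0,0,0],[0,0,0]],
    [[0,0,0],[0,0,0]],
    [[0,0,0],[0,0,0]],
    [[0,0,0],[0,0,0]],
    [[0,0,0],[0,0,0]],
    [[0,0,0],[0,0,0]],
  ],
)

```text
time_s: 25.47
ee_pos: [561.7, -9.9, 134.1]
ee_rot: [-179.8, 0.0, 18.2]
force: [0.2, -0.2, -0.4]
gripper_width: 0.5
```

```bash
python3 s.py
```

```text
25.4667 [561.7  -9.9 134.1] [-179.8    0.    18.2] [ 0.2 -0.2 -0.4] [ 0.01 -0.04  0.08] 0.4909652580059522
stand x,y -15.928049649576415 -0.7063416990758306 F along -0.267502826983646
```

drive_tool(
  motion=[
    [[0,0,-0.001],[0,0,0]],
    [[0,0,-0.001],[0,0,0]],
    [[0,0,0],[0,0,0]],
    [[0,0,0],[0,0,0]],
    [[0,0,0],[0,0,0]],
    [[0,0,0],[0,0,0]],
    [[0,0,0],[0,0,0]],
    [[0,0,0],[0,0,0]],
    [[0,0,0],[0,0,0]],
    [[0,0,0],[0,0,0]],
  ],
)

```text
time_s: 26.3
ee_pos: [561.8, -9.9, 132.1]
ee_rot: [-179.8, 0.0, 18.2]
force: [-0.2, -0.3, -0.2]
gripper_width: 0.5
```

drive_tool(
  motion=[
    [[0,0,-0.001],[0,0,0]],
    [[0,0,0],[0,0,0]],
    [[0,0,0],[0,0,0]],
    [[0,0,0],[0,0,0]],
    [[0,0,0],[0,0,0]],
    [[0,0,0],[0,0,0]],
    [[0,0,0],[0,0,0]],
    [[0,0,0],[0,0,0]],
    [[0,0,0],[0,0,0]],
    [[0,0,0],[0,0,0]],
  ],
)

```text
time_s: 27.13
ee_pos: [562.1, -9.9, 131.6]
ee_rot: [-179.8, -0.0, 18.2]
force: [0.0, 0.2, 6.2]
gripper_width: 0.7
```

Touch gives body top heights of 131.8 mm (X≈0) and 134.4 mm (X≈55): about 2.7° nose-up and roughly 4 mm off nominal. Both are inside the limits. Retracting.

drive_tool(
  motion=[
    [[0,0,0.002],[0,0,0]],
    [[0,0,0.004],[0,0,0]],
    [[0,0,0.01],[0,0,0]],
    [[0,0,0.02],[0,0,0]],
    [[0,0,0.025],[0,0,0]],
    [[0,0,0.025],[0,0,0]],
    [[0.006,-0.018,0.02],[0,0,0]],
    [[0.006,-0.018,0.015],[0,0,0]],
    [[0.006,-0.018,0.01],[0,0,0]],
    [[0,0,0],[0,0,0]],
  ],
)

```text
time_s: 27.97
ee_pos: [581.7, -66.7, 265.1]
ee_rot: [180.0, -0.3, 18.1]
force: [-0.1, -0.0, -0.3]
gripper_width: 0.5
```

```bash
python3 s.py; python3 - <<'E'
from h import *
import json
P=env.camera_params("wrist");f=env.grab_frame("wrist")
sc=env.grab_frame("scene"); cv2.imwrite("pics/scene14.png",sc[:,:,::-1])
cv2.imwrite("pics/m14.png",np.hstack([cv2.resize(f[0:300,150:470,::-1],(400,375)),cv2.resize(sc[100:340,200:456,::-1],(400,375))]))
a=cv2.imread("pics/scene0.png");b=cv2.imread("pics/scene14.png");dd=cv2.absdiff(a,b).max(2)
for nm,(x0,y0,x1,y1) in dict(beaker=(367,235,385,270),reagent=(440,170,490,245),boss=(215,325,270,395)).items(): print(nm,dd[y0:y1,x0:x1].mean(),dd[y0:y1,x0:x1].max())
c=cv2.imread("pics/scene12.png");print("bottle diff vs 12",cv2.absdiff(c,b)[180:250,230:365].max(2).mean())
E
```

```text
27.9667 [581.7 -66.7 265.1] [180.   -0.3  18.1] [-0.1 -0.  -0.3] [-0.01  0.01 -0.  ] 0.4639707078805428
stand x,y -76.12774055753518 -1.8960231391793272 F along -0.0015113759682768698
beaker 9.361904761904762 13
reagent 8.333866666666667 13
boss 8.552987012987012 13
bottle diff vs 12 2.36
```

View pics/m14.png

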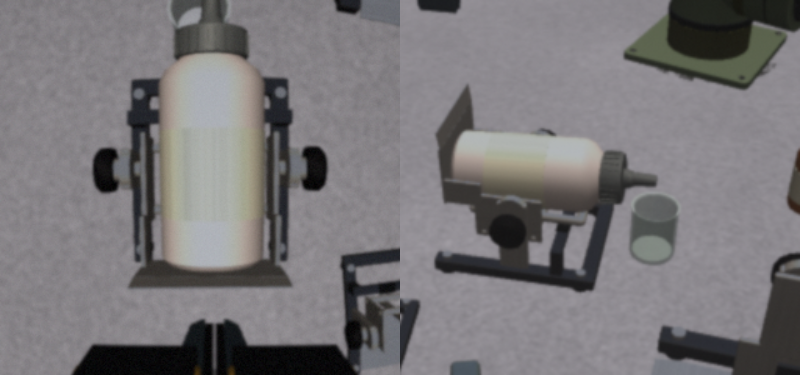

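The bottle lies centred on its side with its nozzle over the beaker. The beaker, reagent bottle and boss show only a uniform brightness change, no edges that would mean they moved. Handing in.

```bash
python3 -c "
from workcell import env
print(env.job_done())"
```

```text
the job is handed in; nothing more can be done
None
```

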